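Refill the sprung cup dispenser

ROBOT

A 7-joint arm with a two-finger parallel gripper is mounted at the origin on the work surface. World frame = base frame: x ahead of the robot, y to its left, z up, the work surface at z = 0. Lengths are in m, angles in rad, forces in N, time in s.
With the tool pointing down it reaches from about 0.425 to 0.95 m from the base axis. Payload 16.7 kg.
Tool frame: the origin (TCP) lies midway between the tips of the shut fingers; the grasp point (between the pads) lies 19 mm behind it; y points along the fingers, x is the direction in which the jaws open and shut, and the axes are right-handed (so a half turn about y gives the same grasp; the last joint's range is limited). The gripper opens to 94 mm and grips with 3 to 60 N. Pads are 16 mm wide; open, the fingers measure 119 mm over their backs; the gripper's body (75 mm by 177 mm) begins 78 mm behind the grasp point.
Start: joints at [1.014, 0.426, 0.074, 1.606, -0.034, 1.111, -0.067], TCP at [0.267, -0.62, 0.205] pointing down, gripper open.
Joint ranges: [-2.85, 2.85], [-0.5, 2.14], [-1.23, 1.37], [0.21, 2.46], [-1.02, 4.16], [0.16, 2.05], [-2.73, 2.73]. Speed limits (rad/s): [1.89, 1.89, 2.39, 2.39, 3.01, 3.01, 3.01].

INTERFACE

Orientations are given as a rotation vector (axis times angle).
In Python, from station import r gives the robot as it stands. The module is installed in compiled form; this text tells all that it offers.
- The arm moves only by the tool servo_tool, never from a script. Its argument "targets" is a list of rows, each a list of 2 entries, a list of its own where there are three numbers: the shift along the tool's x, y, z in m, then the turn, a rotation vector about the tool's x, y, z in degrees. A call has exactly 5 rows; each row is the pose to reach, as a shift and turn from the pose commanded when the call began, along the tool's axes at that moment; what a row does not reach only later rows make up. A row lasts 1/8 s, in which the tool goes at most 62.5 mm and 10.7 degrees, less where a joint would pass 70% of its speed; a pose out of reach is approached as far as the arm can. A call with a gripper value outside its range is refused whole. "claw" is the opening, from 0 (shut) to 1 (fully open), set as the call begins (left out, the last holds). The fingers move at their own pace and stop on an object; the grip force is fixed at half the most. Time passes only in rows, so rows that repeat a pose let the fingers close, or fill a call up. It gives the time, the measured TCP pose, the force and the opening at its end, in the units of the state.
- r.sense(): the state, without advancing time (a new reading comes with each control period).
- r.get_image(name): name is "side" or "top"; returns a dict with "image" (384x512x3 uint8, red, green, blue), "fx", "fy", "cx", "cy" (pixels), "D" ([k1, k2, p1, p2, k3] as OpenCV has them; the pictures are not rectified), "xyz" and "rotation" of the camera in the world. Camera axes: x right, y down, z forward; pixel columns grow to the right and rows downward; lengths in m; the calibration is good to about 2 mm. A picture is of the moment at which its call begins. There is no depth.
- r.finish_job(): hands the job in, once; it reports no verdict.
The state is a dict: "time": time; "q": joint angles; "qd": joint speeds; "effort": joint torques, N m; "tcp_pos": TCP position; "tcp_rot": TCP orientation; "wrist_force": force on the tool from outside, world axes, zero at the start; "wrist_torque": the same for the moment, N m; "width": opening from 0.0 (shut) to 1.0 (fully open).
Only numpy, scipy, OpenCV 4.12 (cv2) and the standard library are available. Lean on these libraries where they do the work, as an engineer would, in place of code of your own. Each camera call takes 0.05 s, during which the arm holds its last target.

TASK

The leaning spring-loaded cup dispenser on the desk has run empty. Load it with the two stacking cups that stand rim down on the desk, one after the other and rim first: press each one down its slope against the spring until its lip is under the catches, so that the first stays put when you let go and the second ends nested over it, held down by the catches. Leave everything else on the desk where it stands.

Things in the scene. Friction and masses are not known exactly. Their poses are not given: they have to be found in the camera images.
- cup_a: Frosted stacking cup standing rim down on the desk, 95 mm high, 75 to 155 g. Origin: centre of its rim plane (open end); z points from rim to foot (up while it stands). From the rim: lip 80 mm wide and 6 mm thick; wall tapering from 73 to 58 mm wide at 61 mm; then a straight foot 50 mm wide, 34 mm long, ending at 95 mm: the place to grip.
- cup_a_foot (a point): Centre of the foot's flat end face of cup_a, 95 mm from the rim plane. The hollow is 61 mm deep from the rim, 69 mm wide at the lip and 53 mm at its floor, so cups nest rim over foot with a 34 mm pitch and about 1.5 mm side play.
- cup_b: The second cup, exactly like cup_a; either may go first. The cups and the frosted glass tumbler stand in three places that are swapped at random.
- cup_b_foot (a point): Centre of the foot's flat end face of cup_b, 95 mm from the rim plane.
- dispenser: The fixed steel cup dispenser: foot plate 190 x 150 mm, 12 mm high over its rubber feet, carrying the leaning magazine. Origin on the desk; x points away from the robot at yaw 0.
- magazine: Magazine of the dispenser: flared collar on six guide rods between two cheeks, leaning 30 degrees towards the robot side. Origin: centre of the mouth (the collar's upper face), 140 mm above the desk; z points out of the mouth along the axis, y is level. Mouth 104 mm wide, narrowing to 86 mm at 14 mm in; the rods below also leave 86 mm. Cups go in along -z, rim first.
- catch_ring (a point): Centre of the ring of three sprung white catches, on the axis 22 mm inside the mouth. Noses on a 74 mm circle: sloped on top so a lip pushes them aside, steep below so it stays. A cup whose lip has passed rests, let go, with its rim plane 29 to 30 mm inside the mouth and its foot 65 mm out; pressed to 38-40 mm inside it is surely past. They spring back by themselves.
- platform (a joint): Travel of the sprung platform down the axis, m: 0 = top (empty), end stop 0.060. Springs up with about 2 N at 0, plus 110 N/m; the catches add some 6 to 10 N while a lip passes, so pressing takes up to about 15 N. About 0.004 to 0.005 with the first cup held under the catches, about 0.038 with the second nested over it and held.
- platform_top (a point): Centre of the platform's flat top (black disc 77 mm wide, with a tapered boss 22 mm high that enters the cup), on the axis, 25 mm inside the mouth when at rest.
- tumbler: Bystander: straight frosted glass tumbler without a lip, 68 mm wide, 105 mm high, mouth up; origin at the centre of its underside.
- bell: Bystander: chrome desk bell, 84 mm wide, 64 mm high; origin at the centre of its underside.
- hole_punch: Bystander: red hole punch with a press lever, 115 x 105 mm, 75 mm high; origin at the centre of its underside.
- pencil_tray: Bystander: walnut pencil tray, 85 x 225 x 26 mm; origin at the centre of its underside.
- mug: Bystander: blue mug with a handle, 82 mm wide, 95 mm high; origin at the centre of its underside.
There are look-alikes about, which are no part of the job. What is shaped like the cup_a but purple or yellow is not meant.

How it is judged:
On the way:
1. a first cup is held under the catches on the platform, let go (((z of cup_a in the frame of magazine between -0.037 and -0.026 m and x of cup_a in the frame of magazine between -0.006 and 0.006 m and y of cup_a in the frame of magazine between -0.006 and 0.006 m and angle between the z axis of cup_a and the z axis of magazine, either way round below 0.1 rad and angle between cup_a's own z axis and vertical below 1 rad) or (z of cup_b in the frame of magazine between -0.037 and -0.026 m and x of cup_b in the frame of magazine between -0.006 and 0.006 m and y of cup_b in the frame of magazine between -0.006 and 0.006 m and angle between the z axis of cup_b and the z axis of magazine, either way round below 0.1 rad and angle between cup_b's own z axis and vertical below 1 rad)) and value of joint platform between 0.002 and 0.01 m and contact force between the fingers and cup_a below 0.1 N and contact force between the fingers and cup_b below 0.1 N), for 0.2 s.
At the end, for the whole second after the job is handed in: Both cups in the magazine rim first, let go and still: the second with its rim 26 to 37 mm below the mouth, under the catches, the first nested in it (rim 60 to 71 mm below), each within 6 mm and 0.10 rad of the axis; platform sunk 34 to 45 mm; other things moved under 30 mm ((((z of cup_a in the frame of magazine between -0.071 and -0.06 m and x of cup_a in the frame of magazine between -0.006 and 0.006 m and y of cup_a in the frame of magazine between -0.006 and 0.006 m and angle between the z axis of cup_a and the z axis of magazine, either way round below 0.1 rad and angle between cup_a's own z axis and vertical below 1 rad) and (z of cup_b in the frame of magazine between -0.037 and -0.026 m and x of cup_b in the frame of magazine between -0.006 and 0.006 m and y of cup_b in the frame of magazine between -0.006 and 0.006 m and angle between the z axis of cup_b and the z axis of magazine, either way round below 0.1 rad and angle between cup_b's own z axis and vertical below 1 rad)) or ((z of cup_b in the frame of magazine between -0.071 and -0.06 m and x of cup_b in the frame of magazine between -0.006 and 0.006 m and y of cup_b in the frame of magazine between -0.006 and 0.006 m and angle between the z axis of cup_b and the z axis of magazine, either way round below 0.1 rad and angle between cup_b's own z axis and vertical below 1 rad) and (z of cup_a in the frame of magazine between -0.037 and -0.026 m and x of cup_a in the frame of magazine between -0.006 and 0.006 m and y of cup_a in the frame of magazine between -0.006 and 0.006 m and angle between the z axis of cup_a and the z axis of magazine, either way round below 0.1 rad and angle between cup_a's own z axis and vertical below 1 rad))) and value of joint platform between 0.034 and 0.045 m and linear speed of each of cup_a, cup_b below 0.02 m/s and contact force between the fingers and cup_a below 0.1 N and contact force between the fingers and cup_b below 0.1 N); the robot touches nothing.
It fails at once if the tumbler is pushed more than 30 mm from its place (distance of tumbler from where it was at the start of the episode above 0.03 m).
It fails at once if the bell is pushed more than 30 mm from its place (distance of bell from where it was at the start of the episode above 0.03 m).
It fails at once if the hole punch is pushed more than 30 mm from its place (distance of hole_punch from where it was at the start of the episode above 0.03 m).
It fails at once if the pencil tray is pushed more than 30 mm from its place (distance of pencil_tray from where it was at the start of the episode above 0.03 m).
It fails at once if the mug is pushed more than 30 mm from its place (distance of mug from where it was at the start of the episode above 0.03 m).
It also fails if it takes over 54 s, if anything falls off the work surface, if the arm or the gripper's body presses on something with over 40 N, if the wrist force passes 120 N, or if a joint passes its speed limit or range.

## Working session

There is one attempt and no reset: what is moved stays moved. The work goes in short steps, Python scripts to look and compute and a tool call to move; the robot and the scene stay as the last step left them, time stands still between calls to the robot, and variables do not carry over. Pictures are saved under pics/ and viewed, and the job is handed in when it is done.

Besides the shell and the picture viewer there is one more tool, called as name([rows], argument=value, ...), one row to a line, values as JSON. servo_tool: Moves the arm, as the interface text tells. Its arguments: {"type":"object","properties":{"targets":{"type":"array","items":{"type":"array"}},"claw":{"type":"number"}},"required":["targets"]}

```bash
mkdir -p pics
python3 - <<'E'
from station import r
import cv2
s=r.sense()
for k,v in s.items(): print(k,v)
for n in("side","top"):
    d=r.get_image(n); cv2.imwrite(f"pics/{n}0.png",d["image"][:,:,::-1])
    print(n,{k:v for k,v in d.items() if k!="image"})
E
```

```text
time 0.0
q [ 1.01448914  0.42671055  0.07383656  1.60659824 -0.03410839  1.11082073
 -0.06711407]
qd [-5.80962977e-05  6.09471987e-04  1.71194446e-03  7.66104001e-05
 -1.31180620e-03  7.23672125e-04 -5.98025322e-04]
effort [ 1.13616741e-03 -9.35836744e+01  3.66743445e+00 -4.54196119e+01
 -4.87819116e-02  1.99923111e-02  8.59947249e-05]
tcp_pos [ 0.26689059 -0.61951376  0.20479338]
tcp_rot [-1.37396317  0.90539103 -0.90356605]
wrist_force [-0.13086984 -0.16792446  0.69280697]
wrist_torque [ 0.02479166  0.03684677 -0.01191921]
width 0.999781001459007
side {'fx': 350.81391809907154, 'fy': 350.81391809907154, 'cx': 256.42629883860127, 'cy': 193.44734317611702, 'D': array([-0.09803852,  0.        ,  0.        ,  0.        ,  0.        ]), 'xyz': array([0.22738273, 0.77793994, 0.67161656]), 'rotation': array([-0.36628498,  2.6318416 , -1.41512324])}
top {'fx': 421.90804895416727, 'fy': 421.90804895416727, 'cx': 252.62149302059336, 'cy': 188.1889390187705, 'D': array([-0.0489866,  0.       ,  0.       ,  0.       ,  0.       ]), 'xyz': array([ 0.40040259, -0.01672014,  1.26370893]), 'rotation': array([-2.18889718,  2.19475859, -0.09224952])}
```

View pics/side0.png

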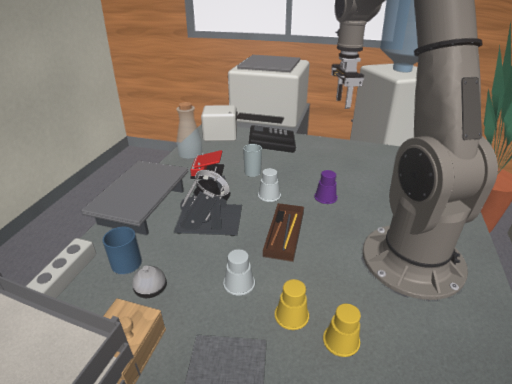

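View pics/top0.png

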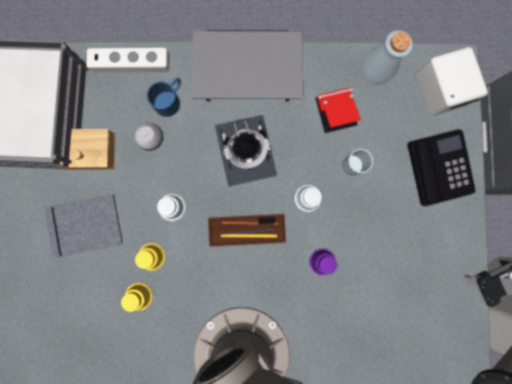

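```bash
cat > h.py <<'E'
import numpy as np,cv2
from scipy.spatial.transform import Rotation as R
from scipy.optimize import least_squares
from station import r
def cam(n,d=None):
    return d or r.get_image(n)
def K(d): return np.array([[d["fx"],0,d["cx"]],[0,d["fy"],d["cy"]],[0,0,1.]])
def proj(d,P):
    Rc=R.from_rotvec(d["rotation"]).as_matrix()
    pc=(np.atleast_2d(P)-d["xyz"])@Rc
    return cv2.projectPoints(pc,np.zeros(3),np.zeros(3),K(d),d["D"])[0][:,0]
def ray(d,uv):
    u=cv2.undistortPoints(np.array([[uv]],float),K(d),d["D"])[0,0]
    Rc=R.from_rotvec(d["rotation"]).as_matrix()
    return Rc@np.array([u[0],u[1],1])
def atz(d,uv,z):
    v=ray(d,uv); return d["xyz"]+v*(z-d["xyz"][2])/v[2]
def crop(im,x0,y0,w,h,s,name,pts=[]):
    c=cv2.resize(im[y0:y0+h,x0:x0+w,::-1],None,fx=s,fy=s,interpolation=cv2.INTER_CUBIC)
    for P,col in pts:
        for p in P: 
            q=((np.array(p)+.5-[x0,y0])*s).astype(int); 
            if 0<=q[0]<c.shape[1] and 0<=q[1]<c.shape[0]: cv2.circle(c,tuple(map(int,q)),1,col,-1)
    cv2.imwrite(name,c)
def ring(T,rad,z,n=72):
    a=np.linspace(0,2*np.pi,n,endpoint=False)
    return (T[:3,:3]@np.c_[rad*np.cos(a),rad*np.sin(a),0*a+z].T).T+T[:3,3]
def cupT(x,y):
    T=np.eye(4);T[:2,3]=x,y;return T
def magT(x,y,yaw,c=None):
    # mouth centre x,y at z .14; leaning 30deg towards robot: z axis = tilt to -x (in dispenser frame)
    T=np.eye(4);T[:3,:3]=(R.from_euler('z',yaw)*R.from_euler('y',-np.pi/6)).as_matrix();T[:3,3]=x,y,.14;return T
E
python3 - <<'E'
from h import *
t=cam("top");s=cam("side")
for uv in [(171,207),(308,198)]: print(atz(t,uv,.095))
print('plate corners',[atz(t,uv,.012)[:2].round(3) for uv in [(216,122),(263,115),(276,178),(229,186)]])
print('collar',atz(t,(246,148),.14))
crop(t["image"],200,100,100,100,7,"pics/tz.png")
crop(s["image"],160,140,130,110,6,"pics/sz.png")
E
```

```text
[0.43149201 0.19346062 0.095     ]
[ 0.45548832 -0.18642463  0.095     ]
plate corners [array([0.689, 0.076]), array([ 0.71 , -0.066]), array([ 0.519, -0.103]), array([0.496, 0.037])]
collar [ 0.58836586 -0.01447089  0.14      ]
```

View pics/tz.png

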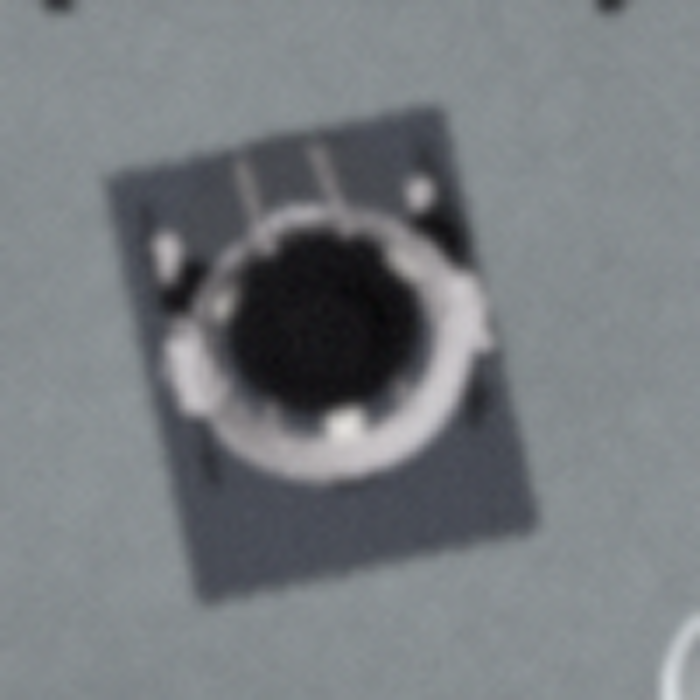

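View pics/sz.png

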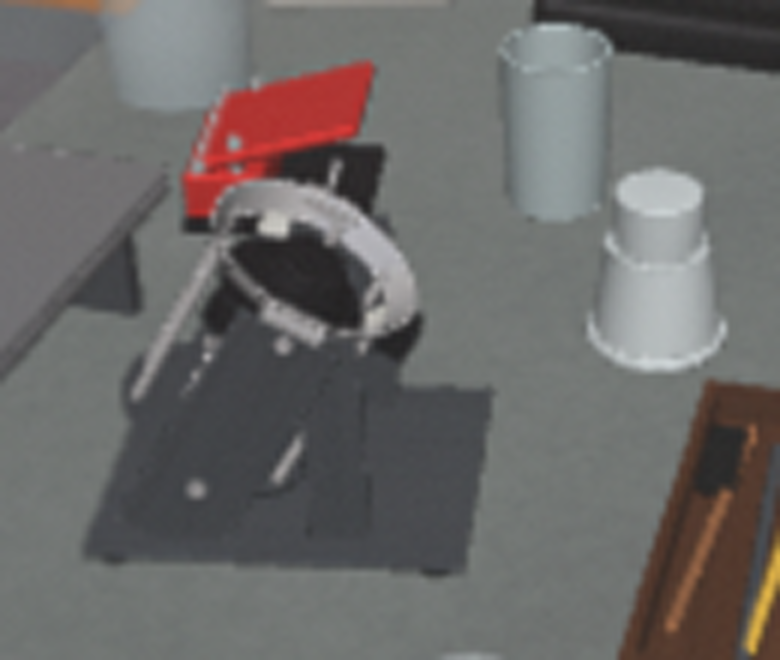

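```bash
cat > ov.py <<'E'
from h import *
import sys
x,y,yaw,px,py,ro=map(float,sys.argv[1:7]); tag=sys.argv[7]
t=cam("top");s=cam("side")
T=magT(x,y,yaw)
c,sn=np.cos(yaw),np.sin(yaw)
e=np.linspace(-1,1,60)
pl=np.array([[.095*i,.075*k] for k in(-1,1) for i in e]+[[.095*k,.075*i] for k in(-1,1) for i in e])
P=np.c_[px+c*pl[:,0]-sn*pl[:,1],py+sn*pl[:,0]+c*pl[:,1],0*pl[:,0]+.012]
def pts(d): return [(proj(d,ring(T,.052,0)),(0,0,255)),(proj(d,ring(T,ro,0)),(0,255,0)),(proj(d,ring(T,.043,-.014)),(255,0,0)),(proj(d,ring(T,.037,-.022)),(255,0,255)),(proj(d,P),(0,255,255))]
crop(t["image"],200,100,100,100,6,"pics/t%s.png"%tag,pts(t))
crop(s["image"],165,155,90,90,6,"pics/s%s.png"%tag,pts(s))
a=cv2.imread("pics/t%s.png"%tag);b=cv2.imread("pics/s%s.png"%tag)
h=min(len(a),len(b)); cv2.imwrite("pics/c%s.png"%tag,cv2.resize(np.hstack([a[:h],b[:h]]),None,fx=.69,fy=.69,interpolation=cv2.INTER_AREA))
E
python3 - <<'E'
from h import *
t=cam("top")
C=np.array([(108,180),(442,105),(540,525),(205,605)])/7+[200,100]-.5
G=np.array([atz(t,u,.012)[:2] for u in C]);print(G.round(4))
L=np.array([(.095,.075),(.095,-.075),(-.095,-.075),(-.095,.075)])
f=lambda p:(L@np.array([[np.cos(p[2]),np.sin(p[2])],[-np.sin(p[2]),np.cos(p[2])]])+p[:2]-G).ravel()
o=least_squares(f,[.6,0,.2]);print(o.x,o.fun.round(4))
print([np.linalg.norm(G[i]-G[i-1]) for i in range(4)])
E
python3 ov.py .588 -.0145 .18 .6035 -.0135 .058 1
```

```text
[[ 0.6791  0.0791]
 [ 0.7119 -0.0646]
 [ 0.5298 -0.1055]
 [ 0.4959  0.0372]]
[ 0.60420475 -0.01345415  0.22505931] [ 0.0009  0.0018  0.0017 -0.0007 -0.0015 -0.0023 -0.0011  0.0013]
[np.float64(0.18793287561079872), np.float64(0.14738596488717015), np.float64(0.18657569900367416), np.float64(0.1466610837463429)]
```

View pics/c1.png

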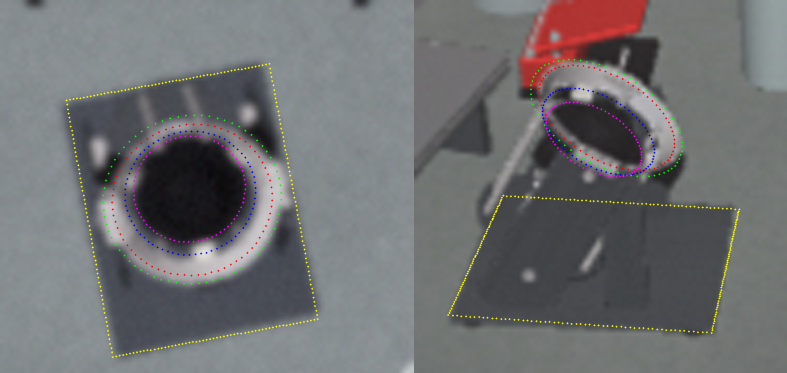

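```bash
python3 ov.py .588 -.0165 .225 .6042 -.0135 .057 2
```

```text
(no output)
```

View pics/t2.png

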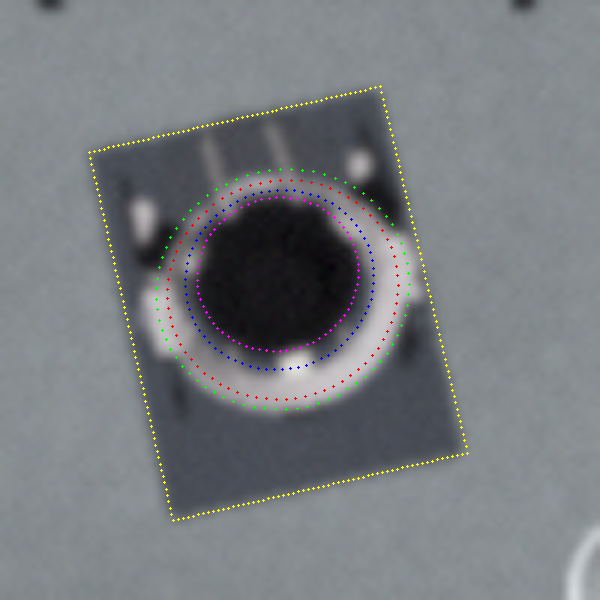

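View pics/s2.png

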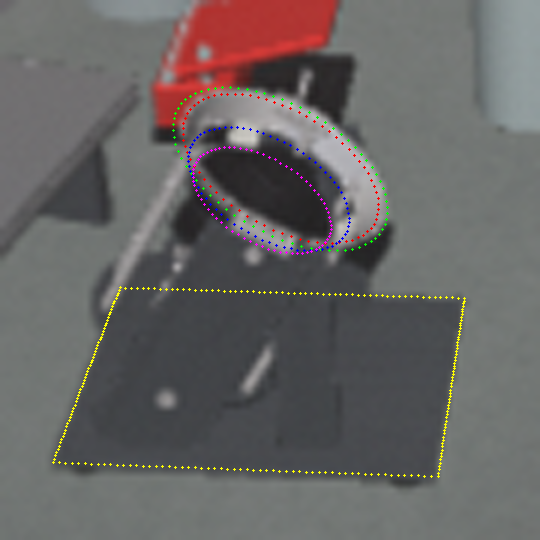

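```bash
cat > fit.py <<'E'
from h import *
t=cam("top");s=cam("side")
yaw=.225
def edges(d,x,y,ro,win=4):
    g=cv2.GaussianBlur(d["image"].astype(np.float32),(0,0),.7).mean(2)
    T=magT(x,y,yaw); a=proj(d,ring(T,ro,0)); b=proj(d,ring(T,ro+.001,0))
    n=(b-a)/np.linalg.norm(b-a,axis=1)[:,None]
    o=np.arange(-win,win+.01,.25); out=[]
    for i in range(len(a)):
        q=(a[i]+o[:,None]*n[i]).astype(np.float32)
        v=cv2.remap(g,q[None,:,0],q[None,:,1],cv2.INTER_LINEAR)[0]
        gr=np.gradient(v,o); k=gr.argmin()
        out.append((o[k],gr[k]))
    return np.array(out)
p=np.array([.588,-.0165,.057])
for it in range(4):
    res=[]
    E=[(d,edges(d,*p)) for d in(t,s)]
    if it in(0,3):
        for d,e in E: print([(i*5,round(float(o),1),int(g)) for i,(o,g) in enumerate(e)][::3])
    tgt=[]
    for d,e in E:
        T=magT(p[0],p[1],yaw);a=proj(d,ring(T,p[2],0));b=proj(d,ring(T,p[2]+.001,0));n=(b-a)/np.linalg.norm(b-a,axis=1)[:,None]
        ok=(e[:,1]<-12)&(abs(e[:,0])<3.5); tgt.append((d,n,a+e[:,:1]*n,ok))
    def f(q):
        return np.concatenate([(((proj(d,ring(magT(q[0],q[1],yaw),q[2],0))-m)*n).sum(1))[ok] for d,n,m,ok in tgt])
    o=least_squares(f,p,loss='soft_l1',f_scale=.3,x_scale=1e-3); p=o.x; print(p.round(4),len(o.fun),np.median(abs(o.fun)))
for d,n,m,ok in tgt:
    q=least_squares(lambda q:(((proj(d,ring(magT(q[0],q[1],yaw),p[2],0))-m)*n).sum(1))[ok],p[:2],loss='soft_l1',f_scale=.3,x_scale=1e-3);print('single',q.x.round(4))
E
python3 fit.py
```

```text
[(0, -0.2, -30), (15, -0.5, -17), (30, -0.2, -14), (45, -1.0, -21), (60, -0.8, -31), (75, 2.0, -25), (90, 1.8, -30), (105, 1.8, -28), (120, 0.5, -29), (135, 0.2, -28), (150, 0.5, -29), (165, 0.5, -29), (180, 0.0, -41), (195, 0.0, -38), (210, -0.2, -40), (225, 0.2, -39), (240, 0.0, -45), (255, 1.8, -21), (270, 1.0, -22), (285, 0.2, -26), (300, -1.0, -42), (315, -1.8, -29), (330, -0.8, -17), (345, -1.0, -13)]
[(0, -1.0, -12), (15, -1.0, -18), (30, -0.8, -8), (45, 3.8, -13), (60, 0.2, -25), (75, 0.5, -22), (90, 1.5, -25), (105, 1.2, -27), (120, -1.0, -10), (135, -0.5, -40), (150, -0.8, -35), (165, -0.8, -43), (180, -0.2, -25), (195, -0.8, -21), (210, -0.5, -22), (225, 0.2, -23), (240, 0.2, -40), (255, 0.5, -56), (270, 0.5, -33), (285, 0.2, -56), (300, -0.2, -43), (315, -0.8, -14), (330, 1.2, -9), (345, -0.5, -13)]
[ 0.5867 -0.0153  0.0566] 135 0.5006034473733043
[ 0.5866 -0.0155  0.0565] 134 0.483873548236343
[ 0.5867 -0.0157  0.0565] 135 0.44697358912465385
[(0, 0.2, -29), (15, 0.0, -15), (30, -0.5, -19), (45, -0.8, -24), (60, -0.2, -31), (75, 2.0, -29), (90, 1.5, -32), (105, 1.0, -27), (120, 0.2, -29), (135, 0.0, -28), (150, 0.0, -30), (165, 0.2, -29), (180, -0.2, -42), (195, 0.0, -39), (210, 0.0, -38), (225, 0.2, -40), (240, 0.0, -45), (255, 2.5, -18), (270, 1.5, -22), (285, 0.5, -27), (300, -0.2, -42), (315, -1.0, -28), (330, -0.5, -17), (345, 0.0, -11)]
[(0, -0.5, -12), (15, -0.8, -19), (30, 0.0, -8), (45, 4.0, -11), (60, 0.2, -25), (75, 0.8, -21), (90, 1.2, -22), (105, 1.0, -24), (120, 2.8, -11), (135, -0.8, -43), (150, -1.0, -35), (165, -0.8, -45), (180, -0.2, -24), (195, -1.0, -20), (210, -0.8, -21), (225, 0.5, -23), (240, 0.2, -37), (255, 0.5, -54), (270, 0.5, -40), (285, 0.5, -55), (300, 0.0, -46), (315, -0.5, -16), (330, 1.8, -9), (345, 0.0, -13)]
[ 0.5867 -0.0158  0.0566] 135 0.4872452395097714
single [ 0.5864 -0.0159]
single [ 0.5872 -0.0155]
```

```bash
cat > cups.py <<'E'
from h import *
def fitcup(x,y,cams):
    p=np.array([x,y])
    def model(d,p):
        T=cupT(*p); L=[]
        for rad,z in((.025,.095),(.040,.003)):
            a=proj(d,ring(T,rad,z));b=proj(d,ring(T,rad+.001,z)); L.append((a,(b-a)/np.linalg.norm(b-a,axis=1)[:,None]))
        return L
    for it in range(5):
        tg=[]
        for d in cams:
            g=cv2.GaussianBlur(d["image"].astype(np.float32),(0,0),.7).mean(2)
            for j,(a,n) in enumerate(model(d,p)):
                o=np.arange(-4 if it<2 else -2.5,4.01 if it<2 else 2.6,.25)
                q=(a[:,None]+o[None,:,None]*n[:,None]).astype(np.float32)
                v=cv2.remap(g,q[...,0],q[...,1],cv2.INTER_LINEAR)
                gr=np.gradient(v,o,axis=1);k=gr.argmin(1);w=gr.min(1)
                tg.append((d,j,n,a+o[k][:,None]*n,w<-12))
        def f(q,sel=None):
            return np.concatenate([((model(d,q)[j][0]-m)*n).sum(1)[ok] for d,j,n,m,ok in tg if sel is None or d is sel])
        s=least_squares(f,p,loss='soft_l1',f_scale=.3,x_scale=1e-3);p=s.x
    print(p.round(4),len(s.fun),np.median(abs(s.fun)).round(2),[least_squares(f,p,loss='soft_l1',f_scale=.3,x_scale=1e-3,args=(d,)).x.round(4) for d in cams])
    return p
if __name__=="__main__":
    t=cam("top");s=cam("side")
    A=fitcup(.4315,.1935,[t,s]);B=fitcup(.4555,-.1864,[t,s])
    q=r.sense();print(R.from_rotvec(q["tcp_rot"]).as_matrix().round(3))
    for nm,C in(("A",A),("B",B)):
        for d,n in((t,"t"),(s,"s")):
            pt=[(proj(d,ring(cupT(*C),.025,.095)),(0,0,255)),(proj(d,ring(cupT(*C),.04,.0)),(0,255,0))]
            c=proj(d,[[*C,.05]])[0].astype(int); crop(d["image"],max(c[0]-30,0),c[1]-30,60,60,6,f"pics/cup{nm}{n}.png",pt)
    cv2.imwrite("pics/cups.png",np.vstack([np.hstack([cv2.imread(f"pics/cup{a}{n}.png")[:300] for n in"ts"]) for a in"AB"]))
E
python3 cups.py
```

```text
[0.4352 0.208 ] 256 0.5 [array([0.4338, 0.2085]), array([0.4356, 0.2074])]
[ 0.4602 -0.1977] 275 0.43 [array([ 0.4603, -0.1974]), array([ 0.4604, -0.199 ])]
[[ 0.396  0.     0.918]
 [-0.918  0.     0.396]
 [-0.    -1.     0.   ]]
```

View pics/cups.png

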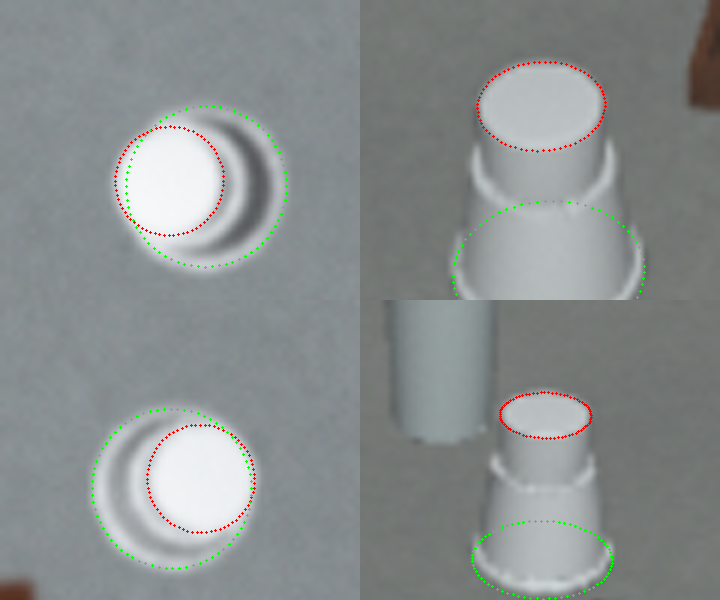

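```bash
cat >> h.py <<'E'
def Rdown(phi):
    c,s=np.cos(phi),np.sin(phi); return np.c_[[c,s,0],[0,0,-1],[-s,c,0]]
MAG=magT(.587,-.016,.225)
def Rmag(): return np.c_[MAG[:3,0],-MAG[:3,2],MAG[:3,1]]
def go(p,Rt,q=None):
    q=q or r.sense(); Rc=R.from_rotvec(q["tcp_rot"])
    dp=Rc.inv().apply(np.array(p)-q["tcp_pos"]); rv=(Rc.inv()*R.from_matrix(Rt)).as_rotvec(degrees=True)
    print("t",round(float(q["time"]),2),"tcp",q["tcp_pos"].round(4),"shift",dp.round(4),"turn",rv.round(2),"F",q["wrist_force"].round(1),"w",round(float(q["width"]),3),"q",q["q"].round(2))
def inmag(d): # rim-plane distance out of mouth -> tcp when gripping with 66mm
    return MAG[:3,3]+MAG[:3,2]*d
def magc():
    q=r.sense(); print("tcp in mag",(MAG[:3,:3].T@(q["tcp_pos"]-MAG[:3,3])).round(4))
A=(.4347,.208);B=(.4603,-.1978)
E
python3 -c "
from h import *
go([*B,.17],Rdown(np.arctan2(B[1],B[0])))"
```

```text
t 0.65 tcp [ 0.2671 -0.6199  0.2055] shift [-0.3112  0.0355  0.3445] turn [ -0.   -43.44  -0.  ] F [-0.8  0.3  0. ] w 0.998 q [ 1.01  0.43  0.07  1.61 -0.03  1.11 -0.07]
```

servo_tool([
  [[-0.03,0,0.035],[0,-4,0]],
  [[-0.07,0,0.075],[0,-9,0]],
  [[-0.11,0,0.12],[0,-15,0]],
  [[-0.15,0,0.165],[0,-21,0]],
  [[-0.19,0,0.21],[0,-27,0]],
], claw=1)

```text
time: 1.27
tcp_pos: [0.3854, -0.3605, 0.2058]
tcp_rot: [-1.503, 0.539, -0.54]
wrist_force: [1.3, -0.8, 0.3]
width: 0.998
```

```bash
python3 -c "
from h import *
go([*B,.17],Rdown(np.arctan2(B[1],B[0])))"
```

```text
t 1.27 tcp [ 0.3854 -0.3605  0.2058] shift [-0.0457  0.0357  0.1732] turn [ 1.000e-02 -1.625e+01  4.000e-02] F [ 1.3 -0.8  0.3] w 0.998 q [ 0.75  0.19 -0.13  1.93  0.03  1.02 -0.09]
```

servo_tool([
  [[-0.012,0.005,0.05],[0,-5,0]],
  [[-0.025,0.02,0.1],[0,-10,0]],
  [[-0.04,0.03,0.15],[0,-14,0]],
  [[-0.046,0.035,0.173],[0,-16.2,0]],
  [[-0.046,0.035,0.173],[0,-16.2,0]],
])

```text
time: 1.9
tcp_pos: [0.4603, -0.1987, 0.1704]
tcp_rot: [-1.547, 0.32, -0.32]
wrist_force: [0.3, -0.2, 0.8]
width: 0.996
```

```bash
python3 -c "
from h import *
go([*B,.067],Rdown(np.arctan2(B[1],B[0])))"
```

```text
t 1.9 tcp [ 0.4603 -0.1987  0.1704] shift [-0.0003  0.1034  0.0008] turn [-0.01 -0.1  -0.01] F [ 0.3 -0.2  0.8] w 0.996 q [ 0.54  0.2  -0.29  2.01  0.07  0.94 -0.2 ]
```

servo_tool([
  [[0,0.03,0.001],[0,0,0]],
  [[0,0.06,0.001],[0,0,0]],
  [[0,0.085,0.001],[0,0,0]],
  [[0,0.103,0.001],[0,0,0]],
  [[0,0.103,0.001],[0,0,0]],
])

```text
time: 2.52
tcp_pos: [0.4591, -0.2002, 0.0667]
tcp_rot: [-1.547, 0.325, -0.322]
wrist_force: [0.5, -0.1, 1.5]
width: 0.999
```

```bash
python3 -c "
from h import *
go([*B,.067],Rdown(np.arctan2(B[1],B[0])))
s=cam('side');c=proj(s,[[*B,.07]])[0].astype(int);crop(s['image'],c[0]-60,c[1]-50,100,100,6,'pics/g1.png')"
```

```text
t 2.52 tcp [ 0.4591 -0.2002  0.0667] shift [ 0.0001 -0.0003  0.0027] turn [ 0.03 -0.38 -0.11] F [ 0.5 -0.1  1.5] w 0.999 q [ 0.51  0.34 -0.27  2.1   0.14  0.72 -0.26]
```

View pics/g1.png

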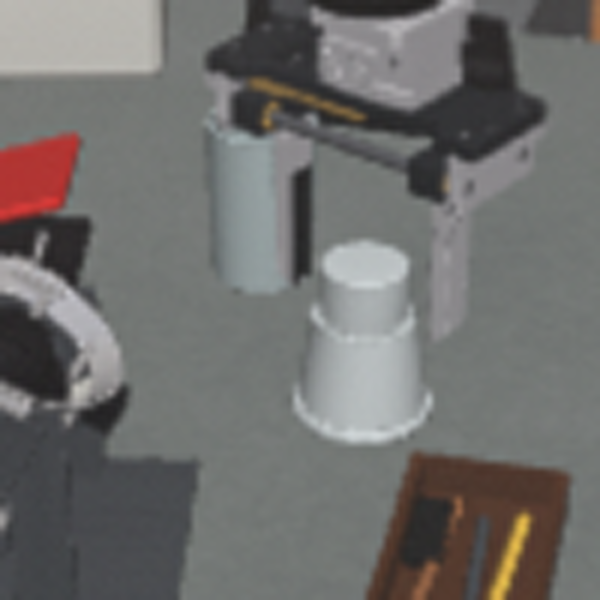

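servo_tool([
  [[0,0,0.002],[0,-0.4,0]],
  [[0,0,0.002],[0,-0.4,0]],
  [[0,0,0.002],[0,-0.4,0]],
  [[0,0,0.002],[0,-0.4,0]],
  [[0,0,0.002],[0,-0.4,0]],
])

```text
time: 3.2
tcp_pos: [0.4611, -0.197, 0.0676]
tcp_rot: [-1.548, 0.316, -0.316]
wrist_force: [1.0, 0.1, -0.3]
width: 0.999
```

servo_tool([
  [[0,0,0],[0,0,0]],
  [[0,0,0],[0,0,0]],
  [[0,0,0],[0,0,0]],
  [[0,0,0],[0,0,0]],
  [[0,0,0],[0,0,0]],
], claw=0)

```text
time: 3.82
tcp_pos: [0.4612, -0.1971, 0.0676]
tcp_rot: [-1.548, 0.316, -0.316]
wrist_force: [0.4, -0.4, -0.8]
width: 0.525
```

```bash
python3 -c "
from h import *
go([*B,.067],Rdown(np.arctan2(B[1],B[0])))
s=cam('side');c=proj(s,[[*B,.07]])[0].astype(int);crop(s['image'],c[0]-60,c[1]-50,100,100,6,'pics/g2.png')"
```

```text
t 3.83 tcp [ 0.4612 -0.1971  0.0676] shift [-0.0006  0.0006 -0.001 ] turn [-0.    0.16  0.02] F [ 0.4 -0.4 -0.8] w 0.525 q [ 0.51  0.34 -0.28  2.1   0.14  0.72 -0.26]
```

View pics/g2.png

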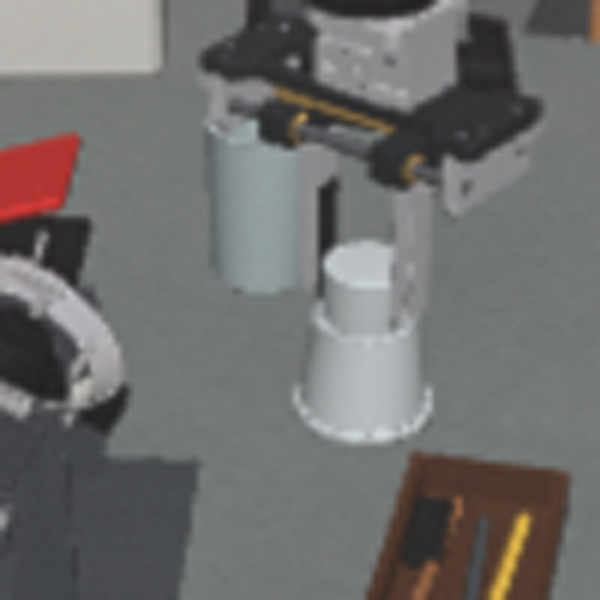

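servo_tool([
  [[0,-0.03,0],[0,0,0]],
  [[0,-0.08,0],[0,0,0]],
  [[0,-0.13,0],[0,0,0]],
  [[0,-0.18,0],[0,0,0]],
  [[0,-0.2,0],[0,0,0]],
])

```text
time: 4.5
tcp_pos: [0.4618, -0.1973, 0.2704]
tcp_rot: [-1.548, 0.314, -0.319]
wrist_force: [0.4, -1.0, -0.9]
width: 0.526
```

```bash
python3 -c "
from h import *
print(inmag(.17),inmag(.095))
go(inmag(.17),Rmag())"
```

```text
[ 0.5041425  -0.03496404  0.28722432] [ 0.54069728 -0.02659755  0.22227241]
t 4.5 tcp [ 0.4618 -0.1973  0.2704] shift [-0.0247 -0.0169  0.1659] turn [  9.48 -35.14 -28.8 ] F [ 0.4 -1.  -0.9] w 0.526 q [ 0.55  0.1  -0.3   1.89  0.03  1.15 -0.16]
```

servo_tool([
  [[-0.004,-0.003,0.03],[1.6,-6,-5]],
  [[-0.008,-0.006,0.06],[3.2,-12,-10]],
  [[-0.014,-0.01,0.1],[5,-19,-15.5]],
  [[-0.02,-0.014,0.135],[7,-26,-21]],
  [[-0.0247,-0.0169,0.166],[9.0,-33,-27]],
])

```text
time: 5.12
tcp_pos: [0.5035, -0.0334, 0.2848]
tcp_rot: [-1.473, -0.526, -0.237]
wrist_force: [-0.2, 1.4, -0.3]
width: 0.527
```

```bash
python3 -c "
from h import *
go(inmag(.17),Rmag());magc()"
```

```text
t 5.12 tcp [ 0.5035 -0.0334  0.2848] shift [ 0.0014 -0.0019 -0.0016] turn [ 0.35 -1.95 -1.73] F [-0.2  1.4 -0.3] w 0.527 q [ 0.44 -0.17 -0.36  2.21 -0.33  0.64  0.47]
tcp in mag [-0.0015  0.0016  0.1681]
```

servo_tool([
  [[0.0014,0.01,-0.0016],[0.35,-1.95,-1.7]],
  [[0.0014,0.03,-0.0016],[0.35,-1.95,-1.7]],
  [[0.0014,0.05,-0.0016],[0.35,-1.95,-1.7]],
  [[0.0014,0.065,-0.0016],[0.35,-1.95,-1.7]],
  [[0.0014,0.065,-0.0016],[0.35,-1.95,-1.7]],
])

```text
time: 5.75
tcp_pos: [0.5343, -0.0293, 0.2266]
tcp_rot: [-1.466, -0.568, -0.233]
wrist_force: [-0.7, 0.4, 0.2]
width: 0.528
```

```bash
cat > look.py <<'E'
from h import *
import sys
n=sys.argv[1]; off=float(sys.argv[2])
q=r.sense();go(inmag(.1),Rmag(),q);magc()
t=cam('top');s=cam('side')
T=np.eye(4);Rt=R.from_rotvec(q["tcp_rot"]).as_matrix()
T[:3,:3]=np.c_[Rt[:,0],Rt[:,2],-Rt[:,1]];T[:3,3]=q["tcp_pos"]+Rt[:,1]*off
for d,k in((t,'t'),(s,'s')):
    pts=[(proj(d,ring(T,.04,.0)),(0,255,0)),(proj(d,ring(MAG,.0565,0)),(0,0,255)),(proj(d,ring(T,.025,.095)),(255,0,255))]
    c=proj(d,[MAG[:3,3]])[0].astype(int);crop(d['image'],c[0]-40,c[1]-45,66,90,6,f'pics/{k}{n}.png',pts)
cv2.imwrite(f'pics/{n}.png',np.hstack([cv2.imread(f'pics/{k}{n}.png') for k in'ts']))
E
python3 look.py p1 .0676
```

```text
t 5.75 tcp [ 0.5343 -0.0293  0.2266] shift [0.0038 0.0021 0.0012] turn [-0.05 -0.27 -0.35] F [-0.7  0.4  0.2] w 0.528 q [ 0.41 -0.05 -0.37  2.26 -0.34  0.45  0.52]
tcp in mag [-0.0038 -0.0012  0.1022]
```

View pics/p1.png

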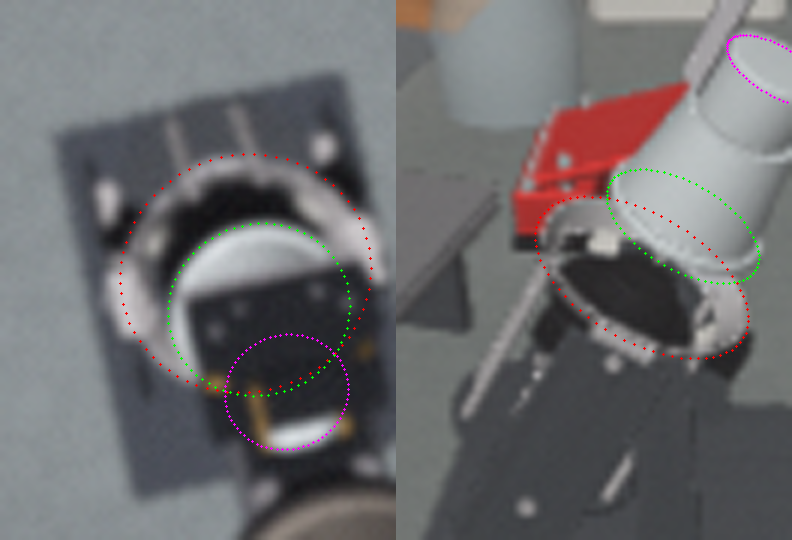

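servo_tool([
  [[0.0035,0.004,0.001],[0,-0.3,-0.3]],
  [[0.0035,0.01,0.001],[0,-0.3,-0.3]],
  [[0.0035,0.018,0.001],[0,-0.3,-0.3]],
  [[0.0035,0.025,0.001],[0,-0.3,-0.3]],
  [[0.0035,0.025,0.001],[0,-0.3,-0.3]],
])

```text
time: 6.48
tcp_pos: [0.5496, -0.025, 0.2069]
tcp_rot: [-1.466, -0.577, -0.234]
wrist_force: [0.0, -0.6, -1.0]
width: 0.527
```

```bash
python3 look.py p2 .0676
```

```text
t 6.47 tcp [ 0.5496 -0.025   0.2069] shift [-0.0001 -0.0228  0.0004] turn [-0.02  0.03  0.  ] F [ 0.  -0.6 -1. ] w 0.527 q [ 0.4   0.01 -0.39  2.26 -0.31  0.38  0.49]
tcp in mag [ 0.0001 -0.0004  0.0772]
```

View pics/p2.png

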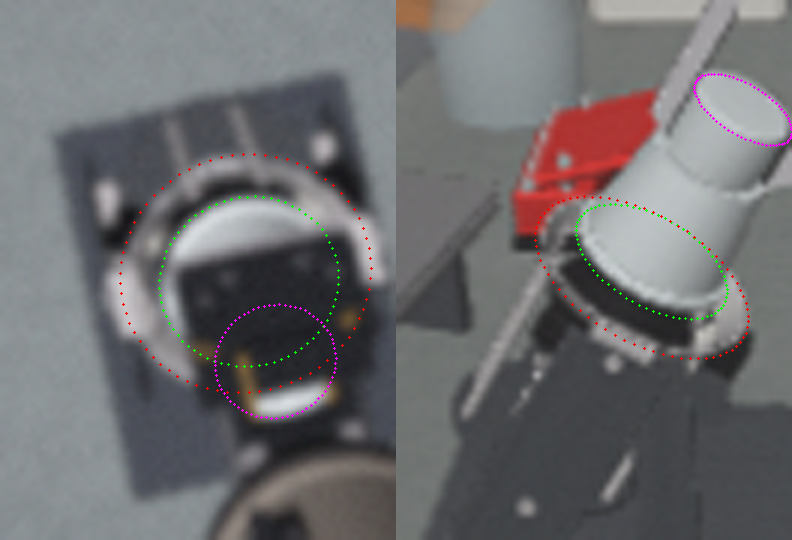

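servo_tool([
  [[0,0.006,0],[0,0,0]],
  [[0,0.012,0],[0,0,0]],
  [[0,0.018,0],[0,0,0]],
  [[0,0.024,0],[0,0,0]],
  [[0,0.024,0],[0,0,0]],
])

```text
time: 7.2
tcp_pos: [0.5612, -0.0222, 0.1863]
tcp_rot: [-1.466, -0.577, -0.234]
wrist_force: [-1.1, 0.2, -1.3]
width: 0.526
```

```bash
python3 look.py p3 .0676
```

```text
t 7.2 tcp [ 0.5612 -0.0222  0.1863] shift [-0.0002 -0.0467  0.0003] turn [-0.02  0.04  0.01] F [-1.1  0.2 -1.3] w 0.526 q [ 0.38  0.06 -0.39  2.26 -0.28  0.33  0.46]
tcp in mag [ 0.0002 -0.0003  0.0533]
```

View pics/p3.png

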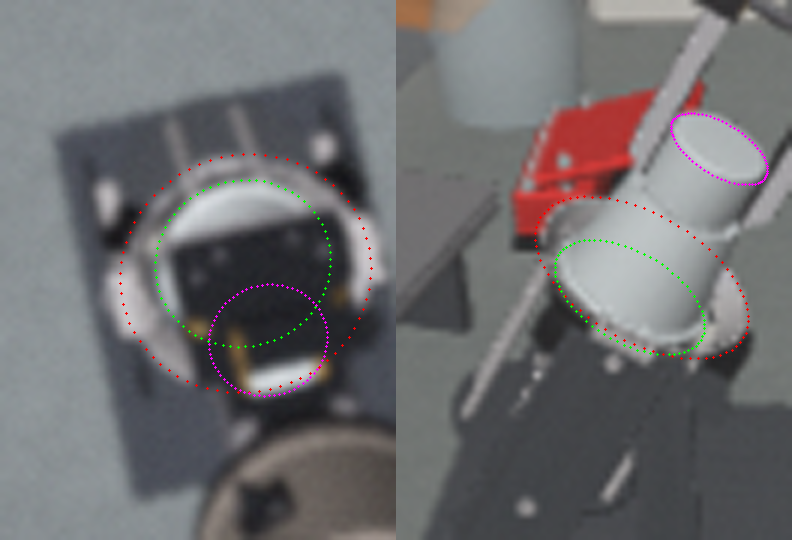

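No contact force yet; now press on.

servo_tool([
  [[0,0.005,0],[0,0,0]],
  [[0,0.01,0],[0,0,0]],
  [[0,0.015,0],[0,0,0]],
  [[0,0.02,0],[0,0,0]],
  [[0,0.025,0],[0,0,0]],
])

```text
time: 7.92
tcp_pos: [0.5738, -0.0197, 0.165]
tcp_rot: [-1.467, -0.577, -0.235]
wrist_force: [-1.7, 0.0, 1.4]
width: 0.525
```

servo_tool([
  [[0,0,0],[0,0,0]],
  [[0,0,0],[0,0,0]],
  [[0,0,0],[0,0,0]],
  [[0,0,0],[0,0,0]],
  [[0,0,0],[0,0,0]],
])

```text
time: 8.55
tcp_pos: [0.5736, -0.0197, 0.1654]
tcp_rot: [-1.467, -0.577, -0.235]
wrist_force: [-3.4, -0.2, 0.4]
width: 0.523
```

```bash
python3 look.py p4 .0676
```

```text
t 8.55 tcp [ 0.5736 -0.0197  0.1654] shift [-0.0005 -0.0711  0.0006] turn [0.02 0.04 0.07] F [-3.4 -0.2  0.4] w 0.523 q [ 0.36  0.11 -0.39  2.26 -0.23  0.27  0.42]
tcp in mag [ 0.0006 -0.0006  0.0289]
```

View pics/p4.png

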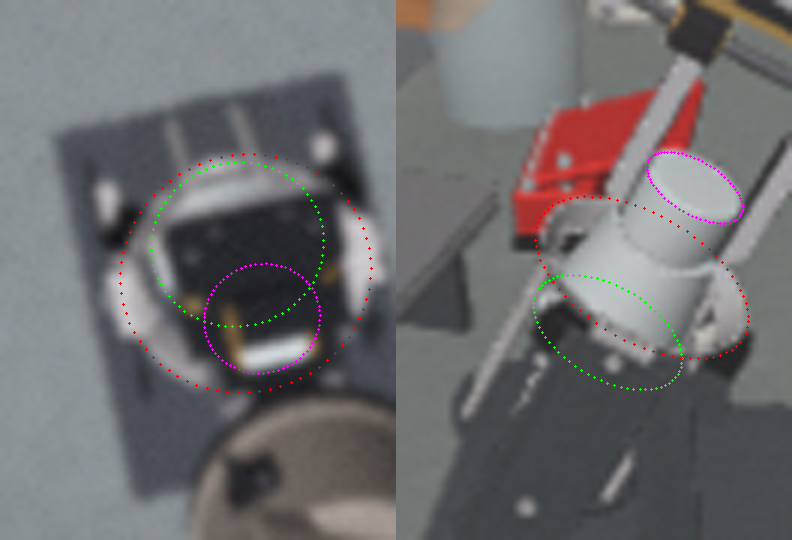

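servo_tool([
  [[0,-0.003,0],[0,0,0]],
  [[0,-0.006,0],[0,0,0]],
  [[0,-0.007,0],[0,0,0]],
  [[0,-0.007,0],[0,0,0]],
  [[0,-0.007,0],[0,0,0]],
])

```text
time: 9.28
tcp_pos: [0.5702, -0.0205, 0.1714]
tcp_rot: [-1.467, -0.577, -0.235]
wrist_force: [-2.6, 0.2, 0.6]
width: 0.53
```

servo_tool([
  [[0,0,0],[0,0,0]],
  [[0,0,0],[0,0,0]],
  [[0,0,0],[0,0,0]],
  [[0,0,0],[0,0,0]],
  [[0,0,0],[0,0,0]],
], claw=1)

```text
time: 9.9
tcp_pos: [0.5703, -0.0205, 0.1714]
tcp_rot: [-1.467, -0.577, -0.235]
wrist_force: [-0.5, 0.2, 0.7]
width: 0.992
```

```bash
python3 look.py p5 .0676
```

```text
t 9.9 tcp [ 0.5703 -0.0205  0.1714] shift [-0.0006 -0.0641  0.0006] turn [0.02 0.04 0.07] F [-0.5  0.2  0.7] w 0.992 q [ 0.37  0.1  -0.39  2.26 -0.25  0.28  0.43]
tcp in mag [ 0.0007 -0.0006  0.0359]
```

View pics/p5.png

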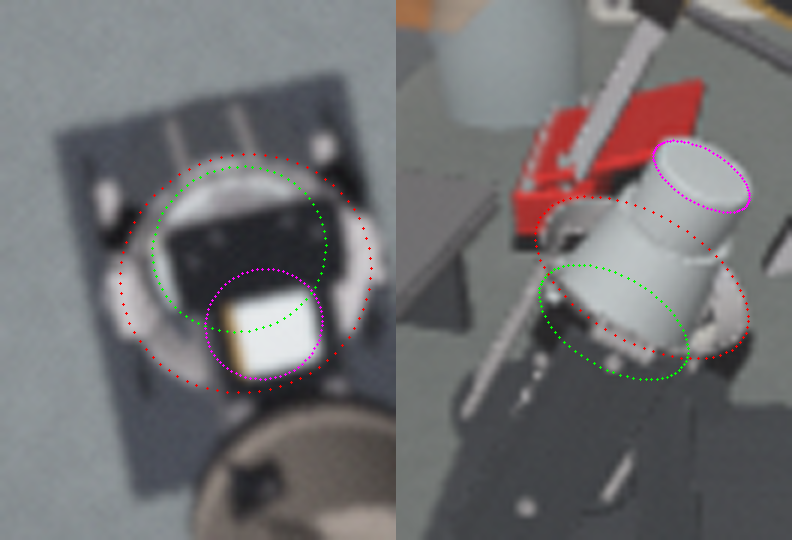

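servo_tool([
  [[0,-0.015,0],[0,0,0]],
  [[0,-0.04,0],[0,0,0]],
  [[0,-0.08,0],[0,0,0]],
  [[0,-0.12,0],[0,0,0]],
  [[0,-0.14,0],[0,0,0]],
])

```text
time: 10.62
tcp_pos: [0.5011, -0.0363, 0.2955]
tcp_rot: [-1.467, -0.58, -0.237]
wrist_force: [0.0, -0.3, -0.3]
width: 1.001
```

```bash
python3 -c "
from h import *
go([*A,.2],Rdown(np.arctan2(A[1],A[0])))
s=cam('side');T=MAG.copy();
pts=[(proj(s,ring(T,.025,.065)),(0,0,255))]
crop(s['image'],160,140,100,90,6,'pics/p6.png',pts)"
```

```text
t 10.62 tcp [ 0.5011 -0.0363  0.2955] shift [-0.0566  0.0769  0.2532] turn [  3.46 -12.35  30.09] F [ 0.  -0.3 -0.3] w 1.001 q [ 0.45 -0.2  -0.35  2.22 -0.38  0.64  0.57]
```

View pics/p6.png

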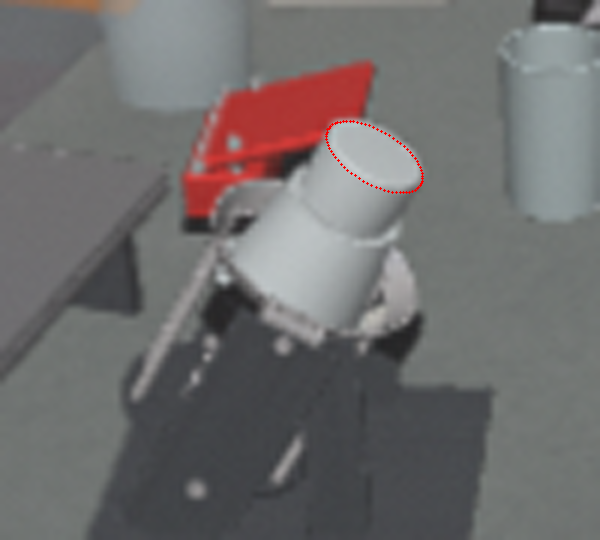

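servo_tool([
  [[-0.01,0,0.03],[0.5,-1.5,4]],
  [[-0.02,0.01,0.075],[1,-4,10]],
  [[-0.03,0.025,0.125],[1.7,-6.5,16]],
  [[-0.042,0.045,0.175],[2.5,-9,22]],
  [[-0.05,0.065,0.22],[3.2,-11.5,28]],
])

```text
time: 11.3
tcp_pos: [0.4418, 0.177, 0.2114]
tcp_rot: [-1.54, -0.365, 0.313]
wrist_force: [-0.3, -1.5, -0.2]
width: 1.001
```

```bash
python3 -c "
from h import *
go([*A,.15],Rdown(np.arctan2(A[1],A[0])))"
```

```text
t 11.3 tcp [0.4418 0.177  0.2114] shift [0.0045 0.0615 0.0314] turn [ 0.22 -0.8   1.86] F [-0.3 -1.5 -0.2] w 1.001 q [ 0.27  0.15 -0.85  2.01  0.14  1.   -0.21]
```

servo_tool([
  [[0.002,0.01,0.014],[0.1,-0.4,1]],
  [[0.0045,0.03,0.0314],[0.2,-0.8,1.9]],
  [[0.0045,0.05,0.0314],[0.2,-0.8,1.9]],
  [[0.0045,0.0615,0.0314],[0.2,-0.8,1.9]],
  [[0.0045,0.0615,0.0314],[0.2,-0.8,1.9]],
])

```text
time: 11.92
tcp_pos: [0.4348, 0.2067, 0.1494]
tcp_rot: [-1.541, -0.349, 0.35]
wrist_force: [0.7, 0.0, -0.6]
width: 0.999
```

```bash
python3 -c "
from h import *
go([*A,.068],Rdown(np.arctan2(A[1],A[0])))"
```

```text
t 11.93 tcp [0.4348 0.2067 0.1494] shift [0.0005 0.0814 0.0011] turn [-0.07 -0.05 -0.01] F [ 0.7  0.  -0.6] w 0.999 q [ 0.16  0.27 -0.84  2.05  0.25  0.93 -0.37]
```

servo_tool([
  [[0,0.02,0.001],[0,0,0]],
  [[0,0.045,0.001],[0,0,0]],
  [[0,0.07,0.001],[0,0,0]],
  [[0,0.0815,0.001],[0,0,0]],
  [[0,0.0815,0.001],[0,0,0]],
])

```text
time: 12.55
tcp_pos: [0.4348, 0.208, 0.0684]
tcp_rot: [-1.541, -0.35, 0.349]
wrist_force: [-0.3, -0.2, 0.4]
width: 0.995
```

```bash
python3 -c "
from h import *
go([*A,.068],Rdown(np.arctan2(A[1],A[0])))"
```

```text
t 12.55 tcp [0.4348 0.208  0.0684] shift [-0.0001  0.0004  0.    ] turn [-0.06 -0.04  0.03] F [-0.3 -0.2  0.4] w 0.995 q [ 0.08  0.4  -0.77  2.12  0.39  0.77 -0.5 ]
```

servo_tool([
  [[0,0,0],[0,0,0]],
  [[0,0,0],[0,0,0]],
  [[0,0,0],[0,0,0]],
  [[0,0,0],[0,0,0]],
  [[0,0,0],[0,0,0]],
], claw=0)

```text
time: 13.18
tcp_pos: [0.4348, 0.2081, 0.0683]
tcp_rot: [-1.541, -0.35, 0.349]
wrist_force: [0.4, 0.3, 1.0]
width: 0.526
```

servo_tool([
  [[0,-0.03,0],[0,0,0]],
  [[0,-0.08,0],[0,0,0]],
  [[0,-0.13,0],[0,0,0]],
  [[0,-0.18,0],[0,0,0]],
  [[0,-0.22,0],[0,0,0]],
])

```text
time: 13.8
tcp_pos: [0.4346, 0.2079, 0.2902]
tcp_rot: [-1.541, -0.351, 0.348]
wrist_force: [1.8, 0.2, -1.5]
width: 0.528
```

```bash
python3 -c "
from h import *
go(inmag(.20),Rmag())"
```

```text
t 13.8 tcp [0.4346 0.2079 0.2902] shift [-0.0565 -0.0233 -0.2458] turn [ -3.35  12.34 -29.78] F [ 1.8  0.2 -1.5] w 0.528 q [ 0.27  0.1  -0.89  1.88  0.08  1.2  -0.2 ]
```

servo_tool([
  [[-0.01,-0.02,-0.04],[-0.5,2,-5]],
  [[-0.022,-0.035,-0.09],[-1.1,4,-10]],
  [[-0.034,-0.04,-0.14],[-1.7,6.5,-16]],
  [[-0.045,-0.035,-0.19],[-2.5,9,-22]],
  [[-0.055,-0.027,-0.23],[-3.1,11.5,-28]],
])

```text
time: 14.42
tcp_pos: [0.4843, -0.026, 0.3155]
tcp_rot: [-1.474, -0.565, -0.204]
wrist_force: [1.0, 1.6, -0.5]
width: 0.528
```

```bash
python3 -c "
from h import *
go(inmag(.20),Rmag());magc()"
```

```text
t 14.43 tcp [ 0.4843 -0.026   0.3155] shift [ 0.0008  0.0032 -0.0132] turn [-0.1   0.68 -1.58] F [ 1.   1.6 -0.5] w 0.528 q [ 0.54 -0.25 -0.43  2.19 -0.38  0.73  0.57]
tcp in mag [-0.0009  0.0132  0.2032]
```

servo_tool([
  [[0.001,0.002,-0.006],[0,0.7,-1.6]],
  [[0.001,0.003,-0.013],[0,0.7,-1.6]],
  [[0.001,0.02,-0.013],[0,0.7,-1.6]],
  [[0.001,0.035,-0.013],[0,0.7,-1.6]],
  [[0.001,0.04,-0.013],[0,0.7,-1.6]],
])

```text
time: 15.05
tcp_pos: [0.5069, -0.0303, 0.2797]
tcp_rot: [-1.462, -0.575, -0.225]
wrist_force: [-0.6, -0.2, -0.4]
width: 0.529
```

```bash
sed -i 's/c\[0\]-40,c\[1\]-45,66,90/c[0]-35,c[1]-60,66,90/' look.py; python3 look.py p7 .0683
```

```text
t 15.05 tcp [ 0.5069 -0.0303  0.2797] shift [ 0.0008  0.0616 -0.0044] turn [-0.4   0.22 -0.33] F [-0.6 -0.2 -0.4] w 0.529 q [ 0.52 -0.17 -0.43  2.22 -0.4   0.61  0.59]
tcp in mag [-0.0005  0.004   0.1616]
```

View pics/p7.png

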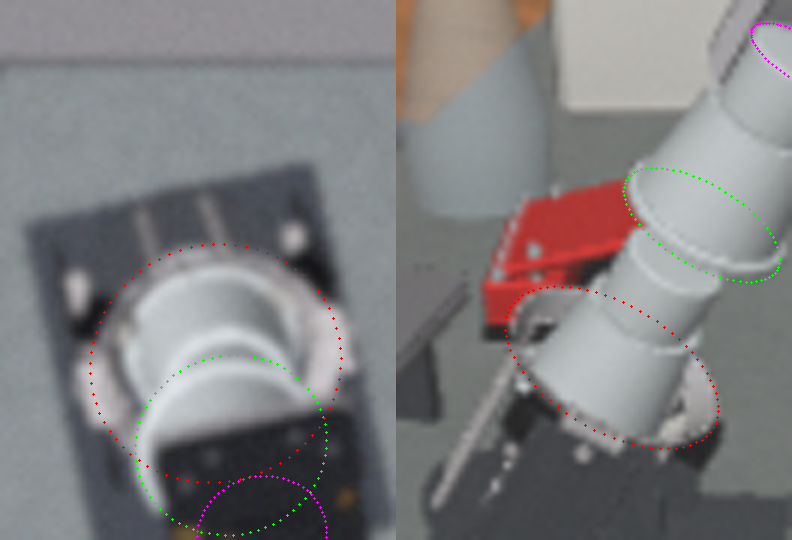

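servo_tool([
  [[0,0,-0.001],[0,0,0]],
  [[0,0.004,-0.001],[0,0,0]],
  [[0,0.008,-0.001],[0,0,0]],
  [[0,0.01,-0.001],[0,0,0]],
  [[0,0.01,-0.001],[0,0,0]],
])

```text
time: 15.78
tcp_pos: [0.5115, -0.0313, 0.2713]
tcp_rot: [-1.463, -0.574, -0.228]
wrist_force: [0.2, -0.4, -1.1]
width: 0.526
```

```bash
python3 look.py p8 .0683
```

```text
t 15.78 tcp [ 0.5115 -0.0313  0.2713] shift [ 0.0013  0.0522 -0.0022] turn [-0.3   0.11 -0.27] F [ 0.2 -0.4 -1.1] w 0.526 q [ 0.52 -0.15 -0.44  2.23 -0.4   0.58  0.59]
tcp in mag [-0.0011  0.002   0.1522]
```

View pics/p8.png

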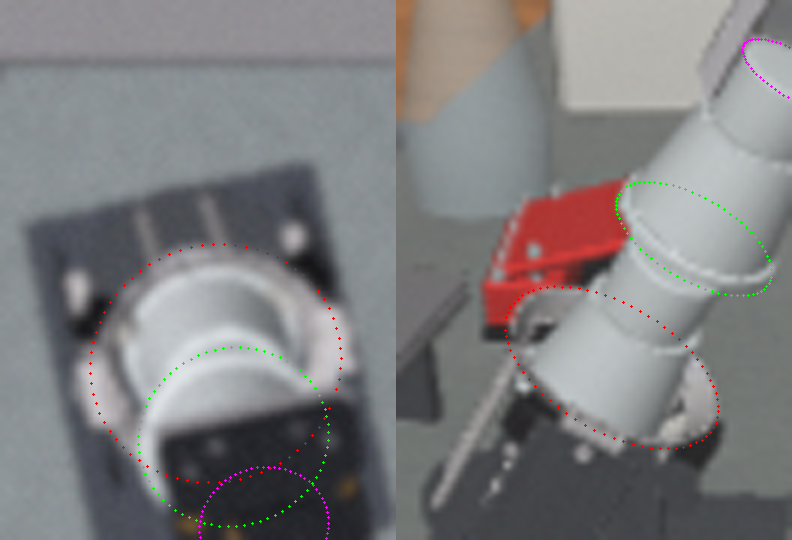

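servo_tool([
  [[0.001,0.003,-0.002],[-0.3,0.1,-0.3]],
  [[0.001,0.01,-0.002],[-0.3,0.1,-0.3]],
  [[0.001,0.02,-0.002],[-0.3,0.1,-0.3]],
  [[0.001,0.03,-0.002],[-0.3,0.1,-0.3]],
  [[0.001,0.03,-0.002],[-0.3,0.1,-0.3]],
])

```text
time: 16.5
tcp_pos: [0.5272, -0.0293, 0.2448]
tcp_rot: [-1.466, -0.576, -0.234]
wrist_force: [-0.6, 0.1, -1.6]
width: 0.526
```

```bash
python3 look.py p9 .0683
```

```text
t 16.5 tcp [ 0.5272 -0.0293  0.2448] shift [ 0.0007  0.0214 -0.0004] turn [-0.05 -0.   -0.03] F [-0.6  0.1 -1.6] w 0.526 q [ 0.52 -0.09 -0.46  2.24 -0.37  0.5   0.56]
tcp in mag [-0.0007  0.0004  0.1214]
```

View pics/p9.png

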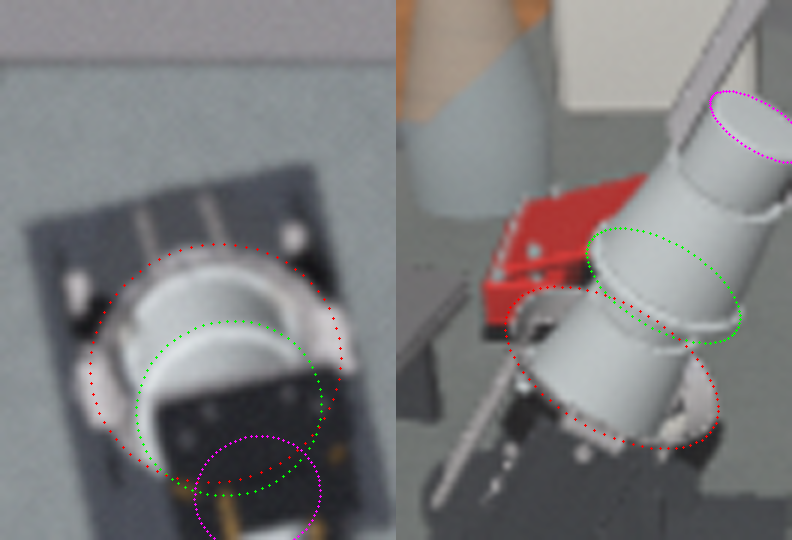

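servo_tool([
  [[0.0005,0.008,0],[0,0,0]],
  [[0.0005,0.017,0],[0,0,0]],
  [[0.0005,0.027,0],[0,0,0]],
  [[0.0005,0.037,0],[0,0,0]],
  [[0.0005,0.04,0],[0,0,0]],
])

```text
time: 17.23
tcp_pos: [0.5472, -0.0248, 0.2106]
tcp_rot: [-1.466, -0.576, -0.234]
wrist_force: [-0.1, -0.7, -0.9]
width: 0.532
```

```bash
python3 look.py p10 .0683
```

```text
t 17.23 tcp [ 0.5472 -0.0248  0.2106] shift [-0.     -0.0185 -0.0002] turn [-0.03  0.   -0.  ] F [-0.1 -0.7 -0.9] w 0.532 q [ 0.5   0.   -0.49  2.25 -0.31  0.39  0.5 ]
tcp in mag [0.     0.0003 0.0815]
```

View pics/p10.png

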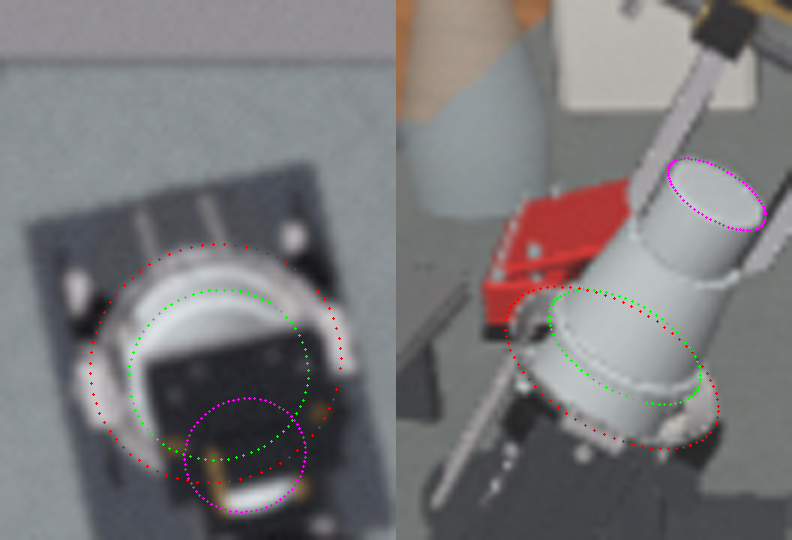

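servo_tool([
  [[0,0.005,0],[0,0,0]],
  [[0,0.011,0],[0,0,0]],
  [[0,0.017,0],[0,0,0]],
  [[0,0.023,0],[0,0,0]],
  [[0,0.028,0],[0,0,0]],
])

```text
time: 17.95
tcp_pos: [0.5612, -0.022, 0.1871]
tcp_rot: [-1.467, -0.577, -0.235]
wrist_force: [-3.4, -2.1, 3.5]
width: 0.527
```

```bash
python3 look.py p11 .0683
```

```text
t 17.95 tcp [ 0.5612 -0.022   0.1871] shift [-0.0005 -0.046   0.0001] turn [0.02 0.01 0.06] F [-3.4 -2.1  3.5] w 0.527 q [ 0.48  0.06 -0.5   2.26 -0.25  0.33  0.44]
tcp in mag [ 0.0006 -0.0001  0.054 ]
```

View pics/p11.png

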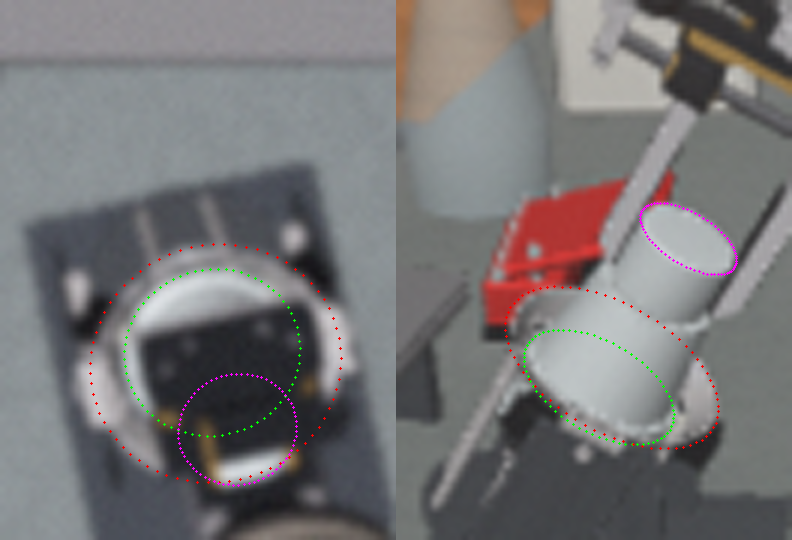

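servo_tool([
  [[0,0.005,0],[0,0,0]],
  [[0,0.01,0],[0,0,0]],
  [[0,0.015,0],[0,0,0]],
  [[0,0.021,0],[0,0,0]],
  [[0,0.026,0],[0,0,0]],
])

```text
time: 18.68
tcp_pos: [0.5738, -0.0191, 0.1646]
tcp_rot: [-1.467, -0.577, -0.235]
wrist_force: [-3.4, -1.4, 5.0]
width: 0.534
```

servo_tool([
  [[0,0,0],[0,0,0]],
  [[0,0,0],[0,0,0]],
  [[0,0,0],[0,0,0]],
  [[0,0,0],[0,0,0]],
  [[0,0,0],[0,0,0]],
])

```text
time: 19.3
tcp_pos: [0.5736, -0.0191, 0.1649]
tcp_rot: [-1.467, -0.577, -0.235]
wrist_force: [-3.1, -2.9, 4.2]
width: 0.527
```

```bash
python3 look.py p12 .0683
```

```text
t 19.3 tcp [ 0.5736 -0.0191  0.1649] shift [-0.0005 -0.0716  0.    ] turn [0.02 0.01 0.06] F [-3.1 -2.9  4.2] w 0.527 q [ 0.44  0.12 -0.48  2.26 -0.18  0.27  0.37]
tcp in mag [ 0.0006 -0.      0.0284]
```

View pics/p12.png

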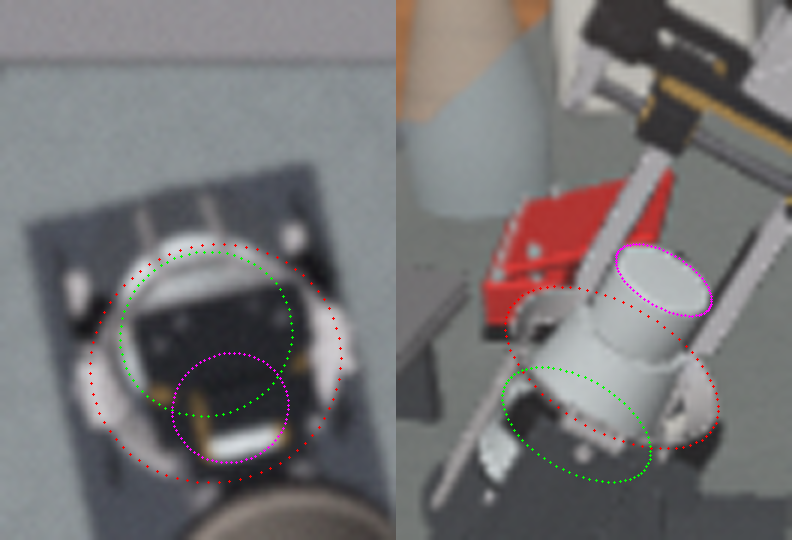

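servo_tool([
  [[0,-0.003,0],[0,0,0]],
  [[0,-0.006,0],[0,0,0]],
  [[0,-0.008,0],[0,0,0]],
  [[0,-0.008,0],[0,0,0]],
  [[0,-0.008,0],[0,0,0]],
])

```text
time: 20.02
tcp_pos: [0.5697, -0.02, 0.1718]
tcp_rot: [-1.467, -0.577, -0.235]
wrist_force: [-3.0, -3.8, 4.8]
width: 0.527
```

servo_tool([
  [[0,0,0],[0,0,0]],
  [[0,0,0],[0,0,0]],
  [[0,0,0],[0,0,0]],
  [[0,0,0],[0,0,0]],
  [[0,0,0],[0,0,0]],
], claw=1)

```text
time: 20.65
tcp_pos: [0.5697, -0.0199, 0.1717]
tcp_rot: [-1.466, -0.577, -0.235]
wrist_force: [-1.0, 1.0, 0.0]
width: 0.991
```

servo_tool([
  [[0,-0.015,0],[0,0,0]],
  [[0,-0.04,0],[0,0,0]],
  [[0,-0.08,0],[0,0,0]],
  [[0,-0.12,0],[0,0,0]],
  [[0,-0.15,0],[0,0,0]],
])

```text
time: 21.28
tcp_pos: [0.4959, -0.0369, 0.3032]
tcp_rot: [-1.467, -0.578, -0.236]
wrist_force: [-0.8, -0.8, -0.2]
width: 1.002
```

```bash
python3 -c "
from h import *
magc()
s=cam('side');t=cam('top')
for d,k in((s,'s'),(t,'t')):
    crop(d['image'],160 if k=='s' else 200,140 if k=='s' else 100,100,90,6,f'pics/e{k}.png',[(proj(d,ring(MAG,.025,.065)),(0,0,255)),(proj(d,ring(MAG,.0565,0)),(0,255,0))])
cv2.imwrite('pics/full.png',np.hstack([s['image'],t['image']])[:,:,::-1][:, :])
cv2.imwrite('pics/full.png',cv2.resize(cv2.imread('pics/full.png'),(800,300)))
"
```

```text
tcp in mag [ 0.0007 -0.      0.1881]
```

View pics/es.png

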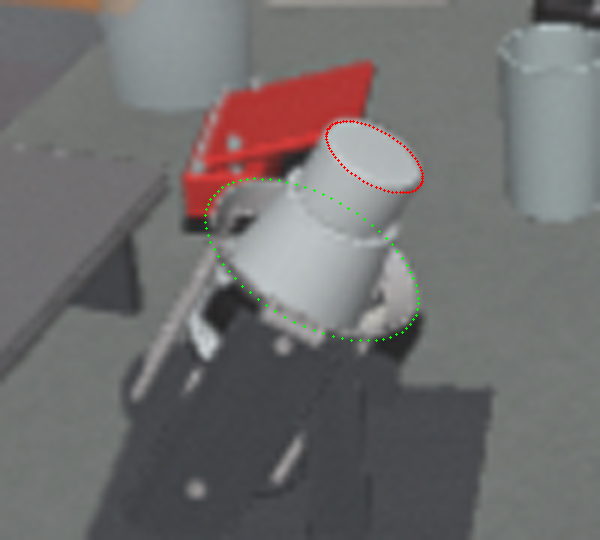

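View pics/full.png

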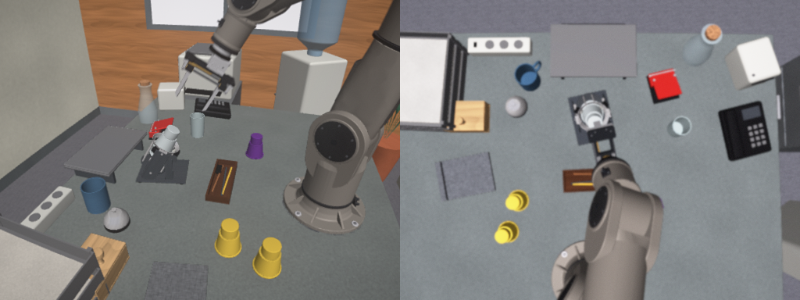

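servo_tool([
  [[0,0,0],[0,0,0]],
  [[0,0,0],[0,0,0]],
  [[0,0,0],[0,0,0]],
  [[0,0,0],[0,0,0]],
  [[0,0,0],[0,0,0]],
])

```text
time: 22.0
tcp_pos: [0.4965, -0.0366, 0.3013]
tcp_rot: [-1.466, -0.577, -0.235]
wrist_force: [0.8, 0.1, -0.4]
width: 1.0
```

```bash
python3 -c "
from h import *
print(r.finish_job())"
```

```text
the job is handed in; nothing more can be done
None
```

Both frosted cups are loaded in the dispenser, and I handed the job in at about 22 s. `finish_job` gives no verdict.

- **First cup:** I pressed the right-hand cup until its rim was about 39 mm inside the mouth and let go. In the side image its foot then sat on the predicted outline, 65 mm out of the mouth, so the catches held it.
- **Second cup:** I pressed the left-hand cup over it until its rim was about 40 mm inside, with 5–6 N on the wrist. After release its foot also matched the 65 mm outline to within about a pixel. The first cup shows below it through the guide rods.
- **At the end:** the gripper was open and about 190 mm out along the axis, and the wrist read under 1 N. In the pictures nothing else on the desk appears to have moved. I checked that by eye, not by measurement.
- **Not confirmed:** I could not read the platform travel directly. That it sank the right amount is inferred from where the cups rest and from the pressing force.

No check failed or disagreed.

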